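Shut the culture-dish case and secure its lid with the turnbuttons

TASK

The blue transport case with the three culture dishes stands open. Swing its lid down until it is fully home, then turn both orange turnbuttons at the front so that each wing points straight in over the edge of the lid and holds it shut. Leave the timer and the blue-capped bottle beside the case standing where they are.

Things in the scene. Friction and masses are not known exactly. Their poses are not given: they have to be found in the camera images.
- case: blue transport case, fixed to the worktop: tub 150 (x) x 220 (y) x 55 mm high, dishes inside. Origin: centre of its underside; x points to its hinged rear, -x to its front, y to its own left, z up. At the front, y = +75 and -75 mm, two bosses (36 x 40 mm, top at 62 mm) reach to x = -110 mm and carry the turnbuttons
- lid (a joint): lid, blue frame with clear pane, 220 mm wide, hinged along the case's rear. Rad: 0 = shut, level (top 63 mm above the worktop), 1.57 = upright; starts open at 0.9 to 1.4, stiff hinge keeps any angle. A wing turned in too early stops it from shutting; wings pass 3 mm above the shut lid and are stopped by one that is not home
- lid_hinge (a point): middle of the lid's hinge axis (the axis lies along case y), 81 mm behind the case's centre, 56 mm above the worktop
- lid_front_edge (a point): middle of the lid's front edge on its outer face (upper face when shut), 156 mm from the hinge axis; the panel is 8 mm thick, its outer face 7 mm outside the plane through the hinge axis. A lip 50 mm wide and 6 mm thick reaches 11 mm further
- left_button (a joint): left turnbutton, on the front at case y +75 mm: orange wing, 14 mm wide, 6 mm thick, turning level about its pivot and reaching 40 mm from it; upright knob (12 mm thick, 19 mm tall) 30 mm from the pivot. Rad about case z: 0 = points straight over the lid (case +x), +1.57 = case +y; starts at +1.4..+2.6, turns -1.3 to 2.9, stays where left, no catch at 0
- left_pivot (a point): left turnbutton's pivot axis, on the wing's upper face, 72 mm above the worktop
- left_knob (a point): centre of the top of the left turnbutton's knob, 91 mm above the worktop
- right_button (a joint): right turnbutton, on the front at case y -75 mm: orange wing, 14 mm wide, 6 mm thick, turning level about its pivot and reaching 40 mm from it; upright knob (12 mm thick, 19 mm tall) 30 mm from the pivot. Rad about case z: 0 = points straight over the lid (case +x), +1.57 = case +y; starts at -1.4..-2.6, turns -2.9 to 1.3, stays where left, no catch at 0
- right_pivot (a point): right turnbutton's pivot axis, on the wing's upper face, 72 mm above the worktop
- right_knob (a point): centre of the top of the right turnbutton's knob, 91 mm above the worktop
- timer: white lab timer lying loose beside the case, 62 x 66 x 18 mm, origin at the centre of its underside, z up. To be left alone
- blue_bottle: white bottle with a blue cap standing loose beside the case, 52 mm across, 118 mm tall, origin at the centre of its underside, z up. To be left alone

How it is judged:
On the way:
1. the lid is swung down fully home (within 0.03 rad) (value of joint lid below 0.03 rad), for 0.2 s.
At the end, for the whole second after the job is handed in: The lid is shut to within 0.03 rad, both wings point straight in over it to within 0.26 rad (15 degrees) of case +x, and they are at rest. The timer and the blue-capped bottle have not been moved more than 30 mm or tipped (value of joint lid below 0.03 rad and value of joint left_button between -0.26 and 0.26 rad and value of joint right_button between -0.26 and 0.26 rad and velocity of joint left_button between -0.1 and 0.1 rad/s and velocity of joint right_button between -0.1 and 0.1 rad/s); the robot touches nothing.
It fails at once if the timer is moved more than 30 mm or tipped over (distance of timer from where it was at the start of the episode above 0.03 m or angle between timer's own z axis and vertical above 0.5 rad).
It fails at once if the blue-capped bottle is moved more than 30 mm or tipped over (distance of blue_bottle from where it was at the start of the episode above 0.03 m or angle between blue_bottle's own z axis and vertical above 0.5 rad).
It also fails if it takes over 61 s, if anything falls off the work surface, if the arm or the gripper's body presses on something with over 40 N, if the wrist force passes 120 N, or if a joint passes its speed limit or range.

ROBOT

A 6-joint arm with a two-finger parallel gripper is mounted at the origin on a cart in front of the work surface, level with it; the furniture and walls round the work are solid. World frame = base frame: x ahead of the robot, y to its left, z up, the work surface at z = 0. Lengths are in m, angles in rad, forces in N, time in s.
With the tool pointing down it reaches from about 0.25 to 0.775 m from the base axis. Payload 4 kg.
Tool frame: the origin (TCP) lies midway between the tips of the shut fingers; the grasp point (between the pads) lies 19 mm behind it (grip_point_offset is the distance from the TCP to the grasp point, in m); z points along the fingers, y is the line along which they close (so a half turn about z gives the same grasp; the last joint's range is limited). The gripper opens to 94 mm and grips with 3 to 60 N. Pads are 16 mm wide; open, the fingers measure 119 mm over their backs; the gripper's body (75 mm by 177 mm) begins 78 mm behind the grasp point.
Start: joints at [-1.357, 0.087, 1.371, -0, 1.684, -0.103], TCP at [0.171, -0.523, 0.206] pointing down, gripper open.
Joint ranges: [-3.1, 3.1], [-0.76, 2.03], [0.27, 2.55], [-1.08, 4.22], [0.17, 2.65], [-2.57, 2.57]. Speed limits (rad/s): [2.79, 2.79, 3.14, 3.14, 3.14, 3.14].

INTERFACE

Orientations are given as [roll, pitch, yaw] about the fixed x, y, z axes, in that order (R = Rz(yaw) Ry(pitch) Rx(roll)).
In Python, from bench import * gives the robot as it stands.
- The arm moves only by the tool carry_out, never from a script. Its argument "commands" is a list of rows, each a list of 6 numbers: the shift along the tool's x, y, z in m, then the turn, a rotation vector about the tool's x, y, z in rad. In form: [[tx, ty, tz, rx, ry, rz], ...]. A call has exactly 5 rows; each row is the pose to reach, as a shift and turn from the pose commanded when the call began, along the tool's axes at that moment; what a row does not reach only later rows make up. A row lasts 1/10 s, in which the tool goes at most 50 mm and 8.59 degrees, less where a joint would pass 70% of its speed; a pose out of reach is approached as far as the arm can. A call with a gripper value outside its range is refused whole. "jaw" is the opening, from 0 (shut) to 1 (fully open), set as the call begins (left out, the last holds). The fingers move at their own pace and stop on an object; the grip force is fixed at half the most. Time passes only in rows, so rows that repeat a pose let the fingers close, or fill a call up. It gives the time, the measured TCP pose, the force, the opening and the grip force at its end, in the units of the state.
- get_obs(): the state, without advancing time (a new reading comes with each control period).
- snapshot(name): name is "scene" or "top"; returns a dict with "img" (420x560x3 uint8, red, green, blue), "range_z" (420x560 float32, m along the optical axis (not along the pixel's ray), 0 where there is no reading), "fx", "fy", "cx", "cy" (pixels), "R" (3x3) and "t" (3): a world point X has camera coordinates R X + t. Camera axes: x right, y down, z forward; pixel columns grow to the right and rows downward; lengths in m; the calibration is good to about 2 mm. A picture is of the moment at which its call begins.
- close_job(): hands the job in; it is judged then, once.
The state is a dict: "time": time; "joint_positions": joint angles; "qvel": joint speeds; "joint_torque": joint torques, N m; "tool_pos": TCP position; "ee_rot": TCP orientation; "wrist_force": force on the tool from outside, world axes, zero at the start; "wrist_torque": the same for the moment, N m; "width": finger opening in m; "finger_force": force on a finger pad.
Only numpy, scipy, OpenCV 4.12 (cv2) and the standard library are available. Lean on these libraries where they do the work, as an engineer would, in place of code of your own. Each camera call takes 0.05 s, during which the arm holds its last target. There are 200 camera calls.

## Working session

There is one attempt and no reset: what is moved stays moved. The work goes in short steps, Python scripts to look and compute and a tool call to move; the robot and the scene stay as the last step left them, time stands still between calls to the robot, and variables do not carry over. Pictures are saved under pics/ and viewed, at most 10 in all, crops included, and the job is handed in when it is done.

Besides the shell and the picture viewer there is one more tool, called after "Call:" in YAML: its name, and indented under it one key for each argument. carry_out: Moves the arm, as the interface text tells. Its arguments: {"type":"object","properties":{"commands":{"type":"array","items":{"type":"array","items":{"type":"number"}}},"jaw":{"type":"number"}},"required":["commands"]}

```bash
ls; mkdir -p pics; python3 - <<'E'
from bench import *
import cv2,numpy as np
o=get_obs();print(o)
for n in("scene","top"):
    s=snapshot(n);cv2.imwrite(f"pics/{n}0.png",s["img"][:,:,::-1]);np.savez(f"{n}0.npz",**s)
    print(n,s["fx"],s["cx"],s["cy"],(-s["R"].T@s["t"]).round(3),s["R"].round(2).tolist())
E
```

```text
pics
{'time': 0.0, 'joint_positions': array([-1.35711252e+00,  8.79639194e-02,  1.37222170e+00, -1.39496219e-05,
        1.68361514e+00, -1.03083730e-01]), 'qvel': array([-0.00122996,  0.00044219, -0.00028979,  0.00074228,  0.00119983,
        0.00019455]), 'joint_torque': array([ 1.84169883e-03, -3.40184712e+01, -3.02423537e+01,  7.21491594e-02,
        3.30335274e-02, -1.63319296e-04]), 'tool_pos': array([ 0.1712063 , -0.52210033,  0.20431583]), 'ee_rot': array([-3.13939484e+00, -2.13425757e-04,  3.16765744e-01]), 'wrist_force': array([ 0.91246629,  0.15935663, -0.07231433]), 'wrist_torque': array([0.00516517, 0.03035707, 0.0107241 ]), 'finger_force': 0.0, 'width': 0.09373721261936646}
scene 459.12547831453037 267.2936544050128 209.20127702126248 [0.228 0.444 0.867] [[-0.87, -0.49, -0.0], [-0.38, 0.66, -0.65], [0.32, -0.56, -0.76]]
top 419.9366574700577 279.11080701030505 207.23031245952367 [ 0.411 -0.112  0.992] [[0.01, -1.0, 0.02], [-0.99, -0.01, -0.16], [0.16, -0.02, -0.99]]
```

View pics/scene0.png

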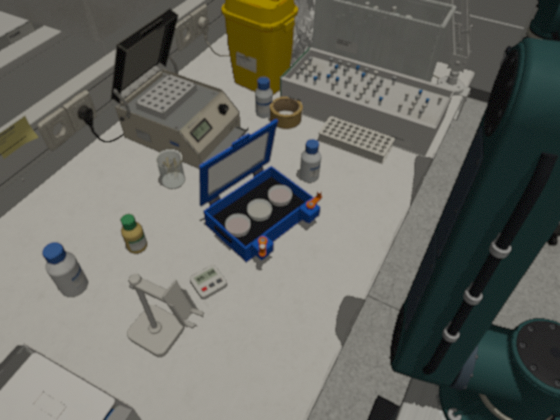

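View pics/top0.png

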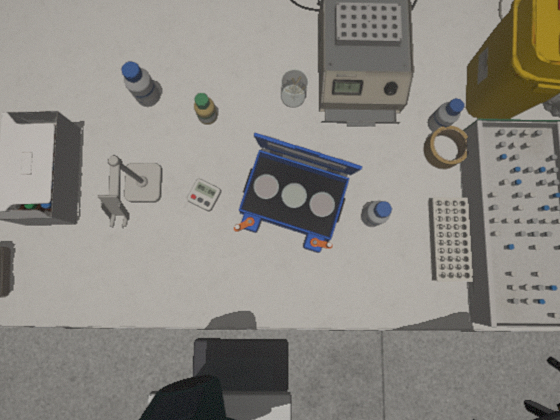

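The top view shows the case around (295,195), with the hinge toward the top of the picture. The left button is at (245,225), the right at (320,243), the timer at (204,194) and the bottle at (380,210). Next I turn these into positions.

```bash
cat > h.py <<'E'
import cv2,numpy as np
def pts(s):
    v,u=np.mgrid[0:420,0:560];z=s["range_z"]
    c=np.stack([(u-s["cx"])/s["fx"]*z,(v-s["cy"])/s["fy"]*z,z],-1)
    return (c-s["t"])@s["R"]
def masks(s):
    h=cv2.cvtColor(s["img"],cv2.COLOR_RGB2HSV);H,S,V=h[...,0],h[...,1],h[...,2];ok=s["range_z"]>0
    return (H>105)&(H<130)&(S>150)&(V>60)&ok,(H<15)&(S>140)&(V>110)&ok
E
python3 - <<'E'
from h import *
for n in("scene","top"):
    s=dict(np.load(n+"0.npz"));P=pts(s);b,o=masks(s)
    k,l,st,c=cv2.connectedComponentsWithStats(o.astype(np.uint8))
    for i in range(1,k):
        if st[i,4]>15:
            p=P[l==i];kn=p[p[:,2]>.083];w=p[(p[:,2]<.077)&(p[:,2]>.066)]
            print(n,"orange",c[i].round(),st[i,4],"knobtop",kn.mean(0).round(4) if len(kn) else None,len(kn),"wing",w.mean(0).round(4) if len(w) else None, w[:,:2].min(0).round(3) if len(w) else 0,w[:,:2].max(0).round(3) if len(w) else 0)
    k,l,st,c=cv2.connectedComponentsWithStats(b.astype(np.uint8))
    for i in range(1,k):
        if st[i,4]>40:
            p=P[l==i];print(n,"blue",c[i].round(),st[i,4],p.min(0).round(3),p.max(0).round(3))
            if st[i,4]>400:
                for nm,lo,hi in(("rim",.045,.066),("lid",.085,.4)):
                    q=p[(p[:,2]>lo)&(p[:,2]<hi)]
                    r=cv2.minAreaRect((q[:,:2]*1000).astype(np.float32));print(nm,len(q),r,cv2.boxPoints(r).round().tolist())
                    if nm=="lid":
                        m=q.mean(0);U,S,V=np.linalg.svd(q-m,full_matrices=False);print("lid plane n",V[2].round(3),"sv",(S/np.sqrt(len(q))).round(4),m.round(4),"longaxis",V[0].round(3))
                        print("high",q[q[:,2]>np.quantile(q[:,2],.97)].mean(0).round(4))
    for nm,lo,hi,box in(("timer",.012,.025,None),):
        pass
E
```

```text
scene orange [313. 202.] 53 knobtop None 0 wing [ 0.4813 -0.2128  0.0708] [ 0.473 -0.233] [ 0.493 -0.195]
scene orange [262. 254.] 19 knobtop None 0 wing [ 0.5108 -0.0306  0.0714] [ 0.507 -0.035] [ 0.516 -0.026]
scene blue [263.  84.] 72 [ 0.772 -0.527  0.098] [ 0.802 -0.497  0.118]
scene blue [236. 157.] 809 [ 0.615 -0.484  0.019] [ 0.738 -0.071  0.222]
rim 0 ((0.0, 0.0), (0.0, 0.0), 0.0) [[0.0, 0.0], [0.0, 0.0], [0.0, 0.0], [0.0, 0.0]]
lid 634 ((655.7577514648438, -177.09014892578125), (217.0137481689453, 26.191335678100586), 72.31705474853516) [[610.0, -276.0], [635.0, -284.0], [701.0, -78.0], [676.0, -70.0]]
lid plane n [-0.943  0.292 -0.161] sv [0.0726 0.0348 0.0016] [ 0.6531 -0.1681  0.1888] longaxis [ 0.307  0.949 -0.076]
high [ 0.6471 -0.1736  0.2201]
scene blue [312. 147.] 80 [ 0.538 -0.356  0.099] [ 0.564 -0.328  0.118]
scene blue [261. 214.] 2329 [ 0.464 -0.284  0.003] [ 0.693 -0.033  0.064]
rim 960 ((580.711669921875, -154.04998779296875), (217.9478302001953, 192.0506591796875), 72.78962707519531) [[457.0, -230.0], [640.0, -287.0], [705.0, -78.0], [521.0, -22.0]]
lid 0 ((0.0, 0.0), (0.0, 0.0), 0.0) [[0.0, 0.0], [0.0, 0.0], [0.0, 0.0], [0.0, 0.0]]<stdin>:18: RuntimeWarning: Mean of empty slice.
  ret = um.true_divide(
Traceback (most recent call last):
IndexError: index 2 is out of bounds for axis 0 with size 0
```

```bash
python3 - <<'E'
from h import *
for n in("scene","top"):
    s=dict(np.load(n+"0.npz"));P=pts(s);b,o=masks(s)
    near=(P[...,0]>.4)&(P[...,0]<.75)&(P[...,1]>-.4)&(P[...,1]<0.05)&(s["range_z"]>0)
    q=P[b&near&(P[...,2]>.045)&(P[...,2]<.067)];r=cv2.minAreaRect((q[:,:2]*1000).astype(np.float32));print(n,"rim",r,np.median(q[:,2]))
    lid=P[b&near&(P[...,2]>.085)&(P[...,1]<-.06)&(P[...,0]>.59)];m=lid.mean(0);U,S,V=np.linalg.svd(lid-m,full_matrices=False);print("lid",len(lid),m.round(4),V[2].round(3),lid[:,2].max(), lid[lid[:,2]>.21].mean(0))
    yaw=-np.radians(17.4);R=np.array([[np.cos(yaw),np.sin(yaw)],[-np.sin(yaw),np.cos(yaw)]]) # world->case
    c=np.array([.5944,-.1585])
    h=cv2.cvtColor(s["img"],cv2.COLOR_RGB2HSV);o=((h[...,0]<18)|(h[...,0]>172))&(h[...,1]>90)&(h[...,2]>70)&near&(P[...,2]>.06)
    k,l,st,cc=cv2.connectedComponentsWithStats(o.astype(np.uint8),connectivity=8)
    for i in range(1,k):
        if st[i,4]<12: continue
        p=P[l==i];e=p.copy();e[:,:2]=(p[:,:2]-c)@R.T
        w=e[(e[:,2]<.078)];kn=e[e[:,2]>=.083]
        rr=cv2.minAreaRect((w[:,:2]*1000).astype(np.float32))
        print(n,cc[i].round(),st[i,4],"zmax",e[:,2].max().round(3),"wing case",rr[0],rr[1],rr[2],cv2.boxPoints(rr).round().tolist(),"knob",len(kn),kn.mean(0).round(4) if len(kn) else '')
    e=(P[...,:2]-c)@R.T
    q=e[b&near&(P[...,2]>.045)&(P[...,2]<.067)]; print("case-frame blue extents",np.quantile(q,[.005,.995],axis=0).round(4).tolist())
    t=near&(P[...,2]>.012)&(P[...,2]<.024)&(P[...,1]>-.02);print("timer",P[t].min(0),P[t].max(0))
    t=near&(P[...,2]>.1)&(P[...,1]<-.3)&b;print("cap",P[t].mean(0),e[t].mean(0))
s=dict(np.load("top0.npz"));z=cv2.resize(s["img"][180:265,215:345,::-1],None,fx=6,fy=6,interpolation=2);cv2.imwrite("pics/c1.png",z)
E
```

```text
scene rim ((580.8242797851562, -154.08750915527344), (218.010009765625, 192.02096557617188), 72.69779205322266) 0.05199729753587404
lid 640 [ 0.6531 -0.168   0.1886] [-0.943  0.292 -0.162] 0.22192217030698635 [ 0.6465948  -0.17619191  0.21526298]
scene [314. 201.] 100 zmax 0.088 wing case (-88.65625, -88.9267807006836) (17.909770965576172, 42.002037048339844) 11.678205490112305 [[-102.0, -70.0], [-93.0, -111.0], [-76.0, -108.0], [-84.0, -67.0]] knob 6 [-0.0917 -0.103   0.0862]
scene [262. 241.] 49 zmax 0.074 wing case (-90.52253723144531, 71.7378921508789) (15.15696907043457, 27.81258773803711) 46.977455139160156 [[-106.0, 76.0], [-86.0, 57.0], [-75.0, 68.0], [-96.0, 87.0]] knob 0 
scene [262. 252.] 50 zmax 0.09 wing case (-116.25892639160156, 92.9228515625) (17.711259841918945, 12.822089195251465) 82.78758239746094 [[-124.0, 85.0], [-111.0, 83.0], [-109.0, 101.0], [-122.0, 103.0]] knob 9 [-0.1166  0.0969  0.0865]
case-frame blue extents [[-0.1096, -0.1086], [0.0787, 0.1089]]
timer [0.56138139 0.01333421 0.01204442] [0.62989183 0.04997372 0.0208982 ]
cap [ 0.54925784 -0.33812637  0.1
[... 293 characters left out ...]
4.] 107 zmax 0.091 wing case (-98.9281005859375, 82.86627197265625) (19.549165725708008, 47.6258430480957) 39.69339370727539 [[-122.0, 95.0], [-91.0, 58.0], [-76.0, 71.0], [-107.0, 107.0]] knob 6 [-0.1137  0.0883  0.0888]
top [319. 243.] 107 zmax 0.093 wing case (-86.6994857788086, -92.89968872070312) (18.129104614257812, 46.596004486083984) 9.561327934265137 [[-100.0, -71.0], [-92.0, -117.0], [-74.0, -114.0], [-82.0, -68.0]] knob 4 [-0.0912 -0.1114  0.0903]
case-frame blue extents [[-0.1046, -0.1124], [0.077, 0.1046]]
timer [0.56237709 0.0101443  0.01207389] [0.6322435  0.04985281 0.02052527]
cap [nan nan nan] [nan nan]<stdin>:20: RuntimeWarning: Mean of empty slice.
  ret = um.true_divide(
```

View pics/c1.png

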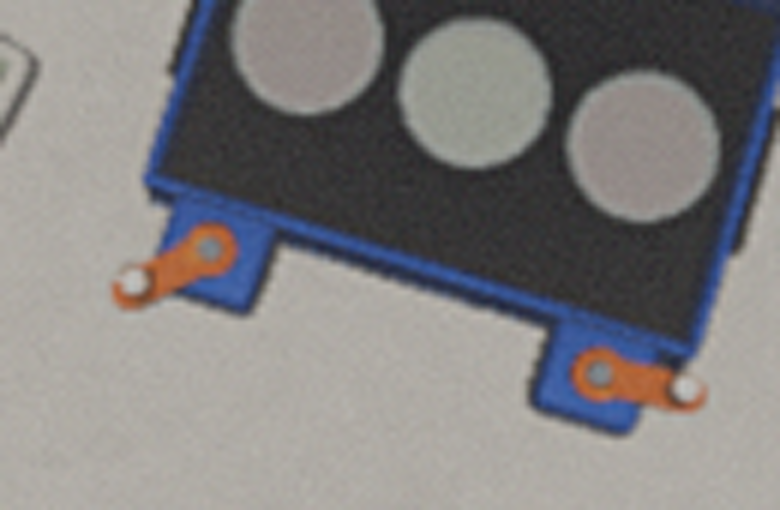

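The crop shows both wings clearly. In crop pixels the pivots are at (209,249) and (599,374), and the white knob tops at (134,281) and (685,390). I'll cast rays at their known heights.

```bash
cat >> h.py <<'E'
def ray(s,u,v,z):
    d=np.array([(u-s["cx"])/s["fx"],(v-s["cy"])/s["fy"],1])@s["R"];c=-s["R"].T@s["t"]
    return c+d*(z-c[2])/d[2]
E
python3 - <<'E'
from h import *
s=dict(np.load("top0.npz"));f=lambda x,y,z:ray(s,(x+.5)/6-.5+215,(y+.5)/6-.5+180,z)
pl,pr=f(209,249,.072),f(599,374,.072);kl,kr=f(134,281,.091),f(685,390,.091)
d=pl-pr;print(pl,pr,kl,kr,"sep",np.linalg.norm(d))
yaw=np.arctan2(d[1],d[0])-np.pi/2;X=np.array([np.cos(yaw),np.sin(yaw)]);Y=np.array([-X[1],X[0]]);m=(pl+pr)[:2]/2
print("yaw",yaw,"mid",m,"ctr if pivot -92:",m+.092*X)
for p,k in((pl,kl),(pr,kr)):
    e=(k-p)[:2];print("ang",np.arctan2(e@Y,e@X),np.linalg.norm(e))
# tub inner/rear corners etc. for centre check: front rim line
E
```

```text
[ 0.53012096 -0.06360997  0.072     ] [ 0.48560137 -0.20699003  0.072     ] [ 0.51579922 -0.03794127  0.091     ] [ 0.47864645 -0.23584908  0.091     ] sep 0.15013272400778183
yaw -0.301062252644674 mid [ 0.50786117 -0.1353    ] ctr if pivot -92: [ 0.59572319 -0.16258121]
ang 2.380781492836484 0.02939377725414698
ang -1.506220993579364 0.02968527795536244
```

```bash
cat >> h.py <<'E'
YAW=-.302;C=np.array([.595,-.1612]);X=np.array([np.cos(YAW),np.sin(YAW)]);Y=np.array([-X[1],X[0]])
def W(x,y,z): return np.r_[C+x*X+y*Y,z]      # case -> world
def K(p): d=np.asarray(p[:2])-C;return np.r_[d@X,d@Y,p[2]].round(4)
from scipy.spatial.transform import Rotation as Ro
def rel(pos,rpy,tgt,trpy):
    R0=Ro.from_euler("xyz",rpy);return np.r_[R0.inv().apply(np.asarray(tgt)-pos),(R0.inv()*Ro.from_euler("xyz",trpy)).as_rotvec()].round(4)
def lidpt(th,r): # outer-face point in case frame x,z
    return .081-r*np.cos(th)+.007*np.sin(th), .056+r*np.sin(th)+.007*np.cos(th)
E
python3 - <<'E'
from h import *
p=[.171,-.523,.206];r=[np.pi,0,.317]
print(rel(p,r,[.171,-.523,.27],r),W(.105,0,.26),rel(p,r,W(.105,0,.27),[np.pi,0,YAW]))
for th in(1.45,1.4,1.2,1,.8,.6,.4,.2,0):print(th,np.round(lidpt(th,.135),4))
s=dict(np.load("scene0.npz"));P=pts(s);e=(P[...,:2]-C)@np.c_[X,Y]
m=(abs(e[...,1])<.12)&(e[...,0]>.11)&(e[...,0]<.25)&(s["range_z"]>0);print("max z behind",P[m][:,2].max())
E
```

```text
[ 0.     0.    -0.064  0.     0.     0.   ] [ 0.69524807 -0.19243018  0.26      ] [ 0.6012 -0.1507 -0.064   0.     -0.      0.619 ]
1.45 [0.0717 0.1909]
1.4 [0.065  0.1902]
1.2 [0.0386 0.1844]
1 [0.0139 0.1734]
0.8 [-0.008   0.1577]
0.6 [-0.0265  0.138 ]
0.4 [-0.0406  0.115 ]
0.2 [-0.0499  0.0897]
0 [-0.054  0.063]
max z behind 0.5152434136557045
```

```bash
python3 - <<'E'
from h import *
for n in("scene","top"):
    s=dict(np.load(n+"0.npz"));P=pts(s);e=(P[...,:2]-C)@np.c_[X,Y]
    for a,b in((.09,.13),(.13,.17),(.17,.21),(.21,.25)):
        m=(abs(e[...,1])<.13)&(e[...,0]>a)&(e[...,0]<b)&(s["range_z"]>0)&(P[...,2]>.08)
        q=P[m];print(n,a,len(q),(q.min(0).round(2),q.max(0).round(2),np.quantile(q[:,2],[.5,.9]).round(2)) if len(q) else '', np.argwhere(m).mean(0).round() if len(q) else '')
E
```

```text
scene 0.09 0  
scene 0.13 131 (array([ 0.79, -0.1 ,  0.49]), array([ 0.79, -0.09,  0.52]), array([0.5 , 0.51])) [  9. 132.]
scene 0.17 234 (array([ 0.79, -0.17,  0.48]), array([ 0.79, -0.1 ,  0.51]), array([0.49, 0.51])) [  5. 144.]
scene 0.21 38 (array([ 0.82, -0.25,  0.08]), array([ 0.87, -0.13,  0.09]), array([0.08, 0.08])) [150. 185.]
top 0.09 0  
top 0.13 0  
top 0.17 0  
top 0.21 34 (array([ 0.83, -0.26,  0.08]), array([ 0.86, -0.13,  0.09]), array([0.08, 0.08])) [ 89. 306.]
```

Call:
carry_out:
  commands:
    - [0, 0, -0.03, 0, 0, 0]
    - [0.01, 0, -0.05, 0, 0, 0]
    - [0.05, -0.01, -0.064, 0, 0, 0.1]
    - [0.1, -0.025, -0.064, 0, 0, 0.2]
    - [0.15, -0.038, -0.064, 0, 0, 0.3]
  jaw: 0

```text
time: 0.6
tool_pos: [0.2996, -0.4412, 0.2697]
ee_rot: [3.141, -0.0, 0.011]
wrist_force: [0.5, -0.0, -0.5]
width: 0.0575
finger_force: 0.0
```

Call:
carry_out:
  commands:
    - [0.04, -0.025, 0, 0, 0, 0.1]
    - [0.08, -0.05, 0, 0, 0, 0.2]
    - [0.12, -0.075, 0, 0, 0, 0.319]
    - [0.16, -0.1, 0, 0, 0, 0.319]
    - [0.2, -0.122, 0, 0, 0, 0.319]

```text
time: 1.1
tool_pos: [0.498, -0.3149, 0.2691]
ee_rot: [-3.141, 0.001, -0.302]
wrist_force: [0.5, -0.2, -0.5]
width: 0.0172
finger_force: 0.0
```

```bash
python3 - <<'E'
from h import *
from bench import *
o=get_obs();print(o["tool_pos"],K(o["tool_pos"]),rel(o["tool_pos"],o["ee_rot"],W(.105,0,.27),[np.pi,0,YAW]),o["joint_positions"].round(2))
E
```

```text
[ 0.49801917 -0.3149063   0.26909726] [-0.0469 -0.1756  0.2691] [ 1.519e-01 -1.756e-01 -1.000e-03 -1.000e-04  6.000e-04  1.000e-04] [-0.66  0.17  1.15 -0.    1.82  1.21]
```

Call:
carry_out:
  commands:
    - [0.03, -0.03, 0, 0, 0, 0]
    - [0.065, -0.065, 0, 0, 0, 0]
    - [0.1, -0.1, 0, 0, 0, 0]
    - [0.13, -0.14, 0, 0, 0, 0]
    - [0.152, -0.176, 0, 0, 0, 0]

```text
time: 1.6
tool_pos: [0.6959, -0.1921, 0.2676]
ee_rot: [-3.141, 0.002, -0.302]
wrist_force: [-0.0, -0.1, -0.2]
width: 0.0004
finger_force: 0.0
```

Call:
carry_out:
  commands:
    - [0, 0, 0, 0, 0, 0]
    - [0, 0, 0.025, 0, 0, 0]
    - [0, 0, 0.05, 0, 0, 0]
    - [0, 0, 0.08, 0, 0, 0]
    - [0, 0, 0.08, 0, 0, 0]

```text
time: 2.1
tool_pos: [0.6909, -0.1936, 0.1826]
ee_rot: [-3.142, 0.012, -0.303]
wrist_force: [-0.7, 0.2, -0.6]
width: 0.0003
finger_force: 0.0
```

```bash
python3 - <<'E'
from h import *
from bench import *
o=get_obs();print(o["tool_pos"],K(o["tool_pos"]),o["wrist_force"].round(1),o["joint_positions"].round(2))
s=snapshot("scene");cv2.imwrite("pics/s2.png",s["img"][:,:,::-1])
E
```

```text
[ 0.69085664 -0.1935966   0.18263289] [ 0.1012 -0.0024  0.1826] [-0.7  0.2 -0.6] [-0.35  0.49  0.92 -0.    1.75  1.52]
```

View pics/s2.png

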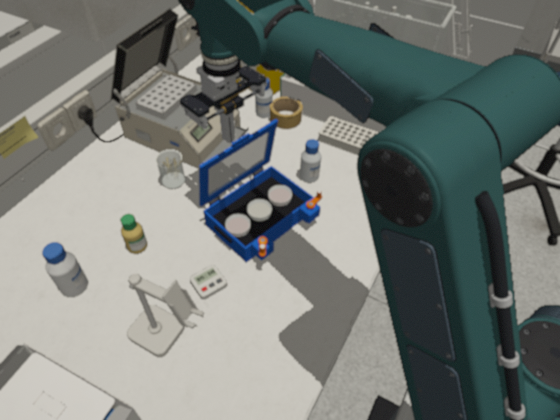

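The gripper is behind the open lid, with its tips at about (235,140). I'll start pushing along the lid's arc.

Call:
carry_out:
  commands:
    - [-0.02, 0, 0, 0, 0, 0]
    - [-0.032, 0, 0, 0, 0, 0]
    - [-0.045, 0, 0.003, 0, 0, 0]
    - [-0.058, 0, 0.006, 0, 0, 0]
    - [-0.07, 0, 0.011, 0, 0, 0]

```text
time: 2.65
tool_pos: [0.6286, -0.1741, 0.1824]
ee_rot: [3.141, -0.008, -0.303]
wrist_force: [2.0, -0.8, 0.5]
width: 0.0007
finger_force: 0.9
```

```bash
cat > lid.py <<'E'
from h import *
from bench import *
o=get_obs();print(o["tool_pos"],K(o["tool_pos"]),o["ee_rot"].round(3),o["wrist_force"].round(1))
for n in("scene","top"):
    s=snapshot(n);P=pts(s);b,_=masks(s);e=(P[...,:2]-C)@np.c_[X,Y]
    m=b&(abs(e[...,1])<.115)&(abs(e[...,0])<.12)&(P[...,2]>.075)
    q=np.c_[e[m],P[m][:,2]]
    if len(q)>20:print(n,len(q),"zmax",q[:,2].max(),"edge",q[q[:,2]>q[:,2].max()-.008].mean(0).round(3),"th est",np.quantile(np.arctan2(q[:,2]-.056,.081-q[:,0]),[.1,.5,.9]).round(2))
E
python3 lid.py
```

```text
[ 0.62861374 -0.17409242  0.18240452] [ 0.0359 -0.0023  0.1824] [ 3.141 -0.008 -0.303] [ 2.  -0.8  0.5]
scene 490 zmax 0.20784661679436356 edge [0.009 0.004 0.204] th est [1.09 1.11 1.13]
top 247 zmax 0.5580761739704803 edge [-0.078 -0.053  0.558] th est [1.11 1.13 1.15]
```

Call:
carry_out:
  commands:
    - [-0.013, 0, 0.006, 0, 0, 0]
    - [-0.024, 0, 0.013, 0, 0, 0]
    - [-0.035, 0, 0.022, 0, 0, 0]
    - [-0.045, 0, 0.031, 0, 0, 0]
    - [-0.054, 0, 0.041, 0, 0, 0]

```text
time: 3.25
tool_pos: [0.5774, -0.158, 0.1401]
ee_rot: [3.141, -0.006, -0.303]
wrist_force: [1.8, -0.9, 0.7]
width: 0.0006
finger_force: 0.7
```

Call:
carry_out:
  commands:
    - [-0.007, 0, 0.012, 0, 0, 0]
    - [-0.014, 0, 0.024, 0, 0, 0]
    - [-0.019, 0, 0.036, 0, 0, 0]
    - [-0.023, 0, 0.049, 0, 0, 0]
    - [-0.023, 0, 0.049, 0, 0, 0]

```text
time: 3.75
tool_pos: [0.5527, -0.1497, 0.0866]
ee_rot: [-3.141, 0.003, -0.302]
wrist_force: [0.4, -0.4, 0.1]
width: 0.0005
finger_force: 0.0
```

```bash
python3 lid.py
```

```text
[ 0.55270252 -0.14971743  0.08659176] [-0.0438 -0.0016  0.0866] [-3.141e+00  3.000e-03 -3.020e-01] [ 0.4 -0.4  0.1]
scene 851 zmax 0.19326269932479093 edge [-0.078 -0.014  0.19 ] th est [0.19 0.21 0.23]
top 401 zmax 0.22769387070122338 edge [-0.036 -0.091  0.226] th est [0.2  0.21 0.23]
```

Call:
carry_out:
  commands:
    - [-0.002, 0, 0.007, 0, 0, 0]
    - [-0.003, 0, 0.014, 0, 0, 0]
    - [-0.004, 0, 0.021, 0, 0, 0]
    - [-0.004, 0, 0.027, 0, 0, 0]
    - [-0.004, 0, 0.029, 0, 0, 0]

```text
time: 4.35
tool_pos: [0.5502, -0.1489, 0.0629]
ee_rot: [3.141, -0.001, -0.302]
wrist_force: [-7.0, 2.8, 21.8]
width: 0.0003
finger_force: 11.0
```

```bash
python3 lid.py
```

```text
[ 0.55017303 -0.14885661  0.06285785] [-0.0465 -0.0015  0.0629] [ 3.141e+00 -1.000e-03 -3.020e-01] [-7.   2.8 21.8]
```

Call:
carry_out:
  commands:
    - [0, 0, -0.03, 0, 0, 0]
    - [0, 0, -0.06, 0, 0, -0.14]
    - [0, 0, -0.08, 0, 0, -0.28]
    - [-0.02, 0.02, -0.08, 0, 0, -0.42]
    - [-0.03, 0.04, -0.08, 0, 0, -0.56]
  jaw: 0.5

```text
time: 4.95
tool_pos: [0.5088, -0.1778, 0.1398]
ee_rot: [3.141, 0.0, 0.265]
wrist_force: [-0.9, -0.1, 0.0]
width: 0.0369
finger_force: 0.0
```

Call:
carry_out:
  commands:
    - [0, 0, 0, 0, 0, -0.14]
    - [0, 0, 0, 0, 0, -0.28]
    - [0, 0, 0, 0, 0, -0.42]
    - [0, 0, 0, 0, 0, -0.56]
    - [0, 0, 0, 0, 0, -0.7]

```text
time: 5.45
tool_pos: [0.5089, -0.1779, 0.1385]
ee_rot: [-3.14, 0.0, 0.963]
wrist_force: [-0.3, -0.5, 0.5]
width: 0.047
finger_force: 0.0
```

```bash
python3 lid.py; python3 - <<'E'
from h import *
from bench import *
o=get_obs();k=[.4786,-.2358]
print(K(o["tool_pos"]),rel(o["tool_pos"],o["ee_rot"],[*k,.12],[np.pi,0,1.33]),o["joint_positions"].round(2))
s=snapshot("top");P=pts(s);e=(P[...,:2]-C)@np.c_[X,Y]
for a in(-.06,-.02,.02,.06):
  for sgn in(-.1,.1):
    m=(abs(e[...,0]-a)<.012)&(abs(e[...,1]-sgn)<.006)&(P[...,2]<.1)&(P[...,2]>.03);print(a,sgn,m.sum(),np.median(P[m][:,2]).round(4))
E
```

```text
[ 0.50888872 -0.1778616   0.13849998] [-0.0773 -0.0415  0.1385] [-3.14   0.     0.963] [-0.3 -0.5  0.5]
[-0.0772 -0.0414  0.1386] [-0.0649  0.0086  0.0186 -0.0018  0.     -0.3724] [-0.44  0.09  1.5  -0.    1.55  0.17]
-0.06 -0.1 27 0.0635
-0.06 0.1 55 0.0619
-0.02 -0.1 0 nan
-0.02 0.1 54 0.0622
0.02 -0.1 0 nan
0.02 0.1 54 0.0627
0.06 -0.1 0 nan
0.06 0.1 53 0.0621
  return _methods._mean(a, axis=axis, dtype=dtype,
  ret = ret.dtype.type(ret / rcount)
```

The lid is level at about 62 mm, so it is home. Next is the right knob.

Call:
carry_out:
  commands:
    - [-0.03, 0.004, 0, 0, 0, -0.13]
    - [-0.065, 0.009, 0, 0, 0, -0.26]
    - [-0.065, 0.009, 0.01, 0, 0, -0.372]
    - [-0.065, 0.009, 0.04, 0, 0, -0.372]
    - [-0.065, 0.009, 0.063, 0, 0, -0.372]

```text
time: 6.1
tool_pos: [0.479, -0.2366, 0.0753]
ee_rot: [-3.141, -0.0, 1.326]
wrist_force: [-0.1, 0.3, 0.1]
width: 0.047
finger_force: 0.0
```

Call:
carry_out:
  commands:
    - [0, 0, 0, 0, 0, 0]
    - [0, 0, 0, 0, 0, 0]
    - [0, 0, 0, 0, 0, 0]
    - [0, 0, 0, 0, 0, 0]
    - [0, 0, 0, 0, 0, 0]
  jaw: 0

```text
time: 6.6
tool_pos: [0.48, -0.2369, 0.0779]
ee_rot: [3.14, 0.001, 1.33]
wrist_force: [0.4, -1.4, 2.5]
width: 0.0106
finger_force: 30.2
```

```bash
python3 - <<'E'
from h import *
from bench import *
o=get_obs();p=o["tool_pos"];print(K(p),o["wrist_force"].round(1),o["width"],o["finger_force"])
R0=Ro.from_euler("xyz",[np.pi,0,1.33])
k0=np.array([*p[:2],0])
piv=np.r_[(C-.092*X-.075*Y),0];print(piv,"r",np.linalg.norm(k0-piv))
a0=-1.506
for a in np.linspace(a0,0,12):
    t=piv+.03*np.r_[np.cos(a)*X+np.sin(a)*Y,0];print(a.round(3),R0.inv().apply(t-k0).round(4),(a0-a).round(3))
E
```

```text
[-0.0873 -0.1065  0.0779] [ 0.4 -1.4  2.5] 0.010594357954965685 30.21010458469391
[ 0.48485632 -0.20544218  0.        ] r 0.031815937331868535
-1.506 [ 0.0017 -0.0027 -0.    ] 0.0
-1.369 [0.002  0.0014 0.    ] -0.137
-1.232 [0.0028 0.0054 0.    ] -0.274
-1.095 [0.0042 0.0093 0.    ] -0.411
-0.958 [0.0061 0.0129 0.    ] -0.548
-0.821 [0.0085 0.0163 0.    ] -0.685
-0.685 [0.0113 0.0193 0.    ] -0.821
-0.548 [0.0145 0.0218 0.    ] -0.958
-0.411 [0.0181 0.024  0.    ] -1.095
-0.274 [0.0218 0.0256 0.    ] -1.232
-0.137 [0.0258 0.0266 0.    ] -1.369
0.0 [0.0299 0.0272 0.    ] -1.506
```

Call:
carry_out:
  commands:
    - [0.0003, 0.0042, 0, 0, 0, -0.14]
    - [0.0012, 0.0083, 0, 0, 0, -0.28]
    - [0.0026, 0.0122, 0, 0, 0, -0.42]
    - [0.0046, 0.0159, 0, 0, 0, -0.56]
    - [0.0071, 0.0193, 0, 0, 0, -0.7]

```text
time: 7.1
tool_pos: [0.5005, -0.2331, 0.0778]
ee_rot: [3.14, -0.001, 2.035]
wrist_force: [-0.4, 3.4, 3.4]
width: 0.0109
finger_force: 30.0
```

Call:
carry_out:
  commands:
    - [0.0003, 0.0045, 0, 0, 0, -0.15]
    - [0.0013, 0.0089, 0, 0, 0, -0.3]
    - [0.003, 0.013, 0, 0, 0, -0.45]
    - [0.0052, 0.0169, 0, 0, 0, -0.6]
    - [0.008, 0.0205, 0, 0, 0, -0.75]

```text
time: 7.6
tool_pos: [0.5144, -0.2161, 0.0777]
ee_rot: [3.139, -0.002, 2.786]
wrist_force: [-3.5, 5.8, 5.1]
width: 0.0104
finger_force: 30.0
```

```bash
python3 - <<'E'
from h import *
from bench import *
o=get_obs();p=o["tool_pos"];print(K(p),o["wrist_force"].round(1),o["ee_rot"].round(3),rel(p,o["ee_rot"],W(-.062,-.075,p[2]),[np.pi,0,2.84]))
E
```

```text
[-0.0606 -0.0764  0.0777] [-3.5  5.8  5.1] [ 3.139e+00 -2.000e-03  2.786e+00] [ 0.0014  0.0013  0.      0.0025 -0.0019 -0.0541]
```

Call:
carry_out:
  commands:
    - [0.0007, 0.001, 0, 0, 0, -0.03]
    - [0.001, 0.0018, 0, 0, 0, -0.054]
    - [0.001, 0.0018, 0, 0, 0, -0.054]
    - [0.001, 0.0018, 0, 0, 0, -0.054]
    - [0.001, 0.0018, 0, 0, 0, -0.054]

```text
time: 8.1
tool_pos: [0.5148, -0.2148, 0.0777]
ee_rot: [3.139, 0.0, 2.833]
wrist_force: [-2.3, 4.6, 5.5]
width: 0.0106
finger_force: 30.0
```

Call:
carry_out:
  commands:
    - [0, 0, 0, 0, 0, 0]
    - [0, 0, 0, 0, 0, 0]
    - [0, 0, 0, 0, 0, 0]
    - [0, 0, -0.03, 0, 0, 0]
    - [0, 0, -0.062, 0, 0, 0]
  jaw: 0.5

```text
time: 8.6
tool_pos: [0.5133, -0.2157, 0.1372]
ee_rot: [3.141, -0.004, 2.833]
wrist_force: [0.4, -0.1, 0.0]
width: 0.0456
finger_force: 0.0
```

```bash
python3 - <<'E'
from h import *
from bench import *
o=get_obs();p=o["tool_pos"];print(K(p),o["width"],o["ee_rot"].round(3),rel(p,o["ee_rot"],[.5158,-.0379,p[2]],[np.pi,0,2.08]))
E
```

```text
[-0.0618 -0.0763  0.1372] 0.04557233624777645 [ 3.141 -0.004  2.833] [ 5.160e-02  1.702e-01  2.000e-04 -1.300e-03 -3.900e-03  7.531e-01]
```

Call:
carry_out:
  commands:
    - [0.01, 0.035, 0, 0, 0, 0.15]
    - [0.021, 0.07, 0, 0, 0, 0.3]
    - [0.031, 0.105, 0, 0, 0, 0.45]
    - [0.042, 0.14, 0, 0, 0, 0.6]
    - [0.052, 0.17, 0, 0, 0, 0.75]

```text
time: 9.1
tool_pos: [0.5163, -0.0368, 0.1383]
ee_rot: [3.141, 0.0, 2.077]
wrist_force: [-1.4, 0.2, 0.6]
width: 0.0475
finger_force: 0.0
```

Call:
carry_out:
  commands:
    - [0, 0, 0, 0, 0, 0]
    - [0, 0, 0.02, 0, 0, 0]
    - [0, 0, 0.045, 0, 0, 0]
    - [0, 0, 0.062, 0, 0, 0]
    - [0, 0, 0.062, 0, 0, 0]

```text
time: 9.6
tool_pos: [0.5142, -0.0387, 0.0733]
ee_rot: [-3.136, -0.003, 2.084]
wrist_force: [-0.1, 0.8, 0.6]
width: 0.0469
finger_force: 0.0
```

Call:
carry_out:
  commands:
    - [0, 0, 0, 0, 0, 0]
    - [0, 0, 0, 0, 0, 0]
    - [0, 0, 0, 0, 0, 0]
    - [0, 0, 0, 0, 0, 0]
    - [0, 0, 0, 0, 0, 0]
  jaw: 0

```text
time: 10.1
tool_pos: [0.5166, -0.0382, 0.0771]
ee_rot: [3.141, 0.001, 2.084]
wrist_force: [1.1, 0.1, 1.2]
width: 0.0107
finger_force: 30.1
```

```bash
python3 - <<'E'
from h import *
from bench import *
o=get_obs();p=o["tool_pos"];e=K(p)-[-.092,.075,0];print(K(p),o["ee_rot"].round(3),"phi",np.arctan2(e[1],e[0]),np.hypot(e[0],e[1]),o["joint_positions"].round(2))
for s in np.arange(.15,.76,.15): print((.03*(1-np.cos(s))).round(4),(.03*np.sin(s)).round(4))
E
```

```text
[-0.1114  0.0941  0.0771] [3.141e+00 1.000e-03 2.084e+00] phi 2.3639865402799023 0.02722443755158222 [-0.18  0.08  1.64 -0.    1.42 -0.7 ]
0.0003 0.0045
0.0013 0.0089
0.003 0.013
0.0052 0.0169
0.008 0.0204
```

Call:
carry_out:
  commands:
    - [-0.0003, 0.0045, 0, 0, 0, 0.15]
    - [-0.0013, 0.0089, 0, 0, 0, 0.3]
    - [-0.003, 0.013, 0, 0, 0, 0.45]
    - [-0.0052, 0.0169, 0, 0, 0, 0.6]
    - [-0.008, 0.0204, 0, 0, 0, 0.75]

```text
time: 10.6
tool_pos: [0.5374, -0.0364, 0.0771]
ee_rot: [-3.14, 0.003, 1.328]
wrist_force: [-3.8, -4.1, 2.6]
width: 0.0108
finger_force: 30.0
```

Call:
carry_out:
  commands:
    - [-0.0003, 0.0045, 0, 0, 0, 0.15]
    - [-0.0013, 0.0089, 0, 0, 0, 0.3]
    - [-0.003, 0.013, 0, 0, 0, 0.45]
    - [-0.0052, 0.0169, 0, 0, 0, 0.6]
    - [-0.008, 0.0204, 0, 0, 0, 0.75]

```text
time: 11.1
tool_pos: [0.5534, -0.0491, 0.077]
ee_rot: [-3.141, 0.007, 0.577]
wrist_force: [-8.9, -3.3, 6.6]
width: 0.0105
finger_force: 30.0
```

Call:
carry_out:
  commands:
    - [-0.0003, 0.0045, 0, 0, 0, 0.15]
    - [-0.0013, 0.0089, 0, 0, 0, 0.3]
    - [-0.003, 0.013, 0, 0, 0, 0.45]
    - [-0.0052, 0.0169, 0, 0, 0, 0.6]
    - [-0.008, 0.0204, 0, 0, 0, 0.75]

```text
time: 11.6
tool_pos: [0.5566, -0.0687, 0.0769]
ee_rot: [3.141, 0.009, -0.172]
wrist_force: [-11.4, 2.7, 8.0]
width: 0.0108
finger_force: 30.0
```

```bash
python3 - <<'E'
from h import *
from bench import *
o=get_obs();p=o["tool_pos"];e=K(p)-[-.092,.075,0];print(K(p),o["wrist_force"].round(1),o["ee_rot"].round(3),"phi",np.arctan2(e[1],e[0]),np.hypot(e[0],e[1]),rel(p,o["ee_rot"],W(-.062,.075,p[2]),[np.pi,0,YAW]))
E
```

```text
[-0.0642  0.0769  0.0769] [-11.4   2.7   8. ] [ 3.141  0.009 -0.172] phi 0.06823920542883043 0.027864852413031015 [ 0.0019  0.0021 -0.      0.0012  0.0093  0.1299]
```

Call:
carry_out:
  commands:
    - [0.0005, 0.002, 0, 0, 0, 0.07]
    - [0.001, 0.0032, 0, 0, 0, 0.13]
    - [0.001, 0.0032, 0, 0, 0, 0.13]
    - [0.001, 0.0032, 0, 0, 0, 0.13]
    - [0.001, 0.0032, 0, 0, 0, 0.13]

```text
time: 12.1
tool_pos: [0.5559, -0.0716, 0.0768]
ee_rot: [3.139, 0.012, -0.296]
wrist_force: [-13.2, 1.8, 8.8]
width: 0.0104
finger_force: 30.0
```

Call:
carry_out:
  commands:
    - [0, 0, 0, 0, 0, 0]
    - [0, 0, 0, 0, 0, 0]
    - [0, 0, 0, 0, 0, 0]
    - [0, 0, -0.04, 0, 0, 0]
    - [0, 0, -0.08, 0, 0, 0]
  jaw: 0.5

```text
time: 12.6
tool_pos: [0.5601, -0.0721, 0.1554]
ee_rot: [3.141, 0.004, -0.296]
wrist_force: [0.7, -0.5, 0.9]
width: 0.0456
finger_force: 0.0
```

Call:
carry_out:
  commands:
    - [-0.04, 0, -0.03, 0, 0, 0]
    - [-0.08, 0, -0.06, 0, 0, 0]
    - [-0.12, 0, -0.08, 0, 0, 0]
    - [-0.16, 0, -0.08, 0, 0, 0]
    - [-0.19, 0, -0.08, 0, 0, 0]

```text
time: 13.1
tool_pos: [0.3783, -0.0165, 0.2379]
ee_rot: [-3.141, -0.003, -0.296]
wrist_force: [-0.1, -0.1, -0.2]
width: 0.0469
finger_force: 0.0
```

```bash
python3 - <<'E'
from h import *
from bench import *
o=get_obs();print(o["tool_pos"])
s=snapshot("top");np.savez("top9.npz",**s);cv2.imwrite("pics/c9.png",cv2.resize(s["img"][130:265,195:395,::-1],None,fx=4,fy=4,interpolation=2))
s=snapshot("scene");cv2.imwrite("pics/s9.png",cv2.resize(s["img"][120:300,170:350,::-1],None,fx=3.3,fy=3.3,interpolation=2))
E
```

```text
[ 0.37828195 -0.01646319  0.23785472]
```

View pics/c9.png

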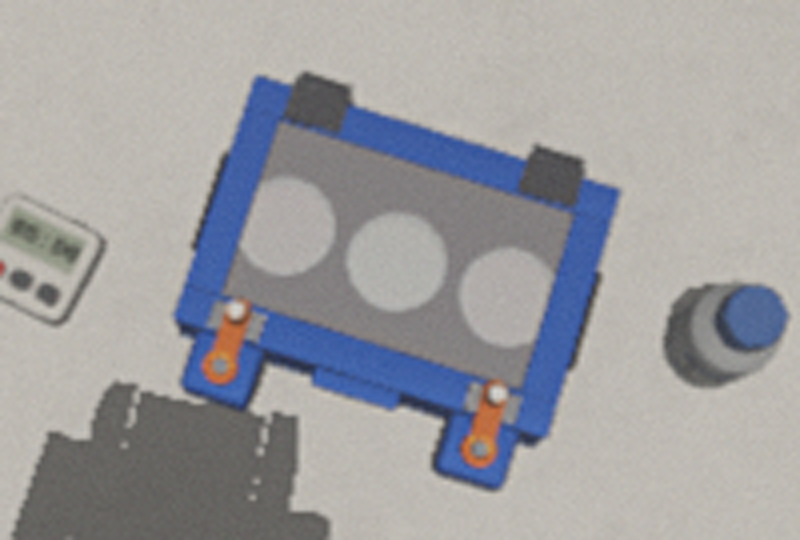

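View pics/s9.png

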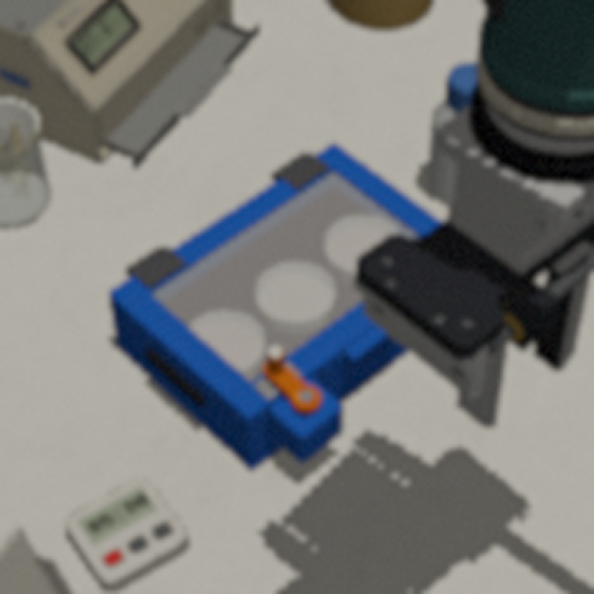

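The lid is shut and both wings point in over it. In the crop the left wing runs from pivot (220,366) to knob (236,310), and the right wing from pivot (480,449) to knob (497,393). The timer and bottle look undisturbed. I'll check the angles, then hand in.

```bash
python3 - <<'E'
from h import *
from bench import *
s=dict(np.load("top9.npz"));f=lambda x,y,z:ray(s,(x+.5)/4-.5+195,(y+.5)/4-.5+130,z)
A=[]
for p,k in(((220,366),(236,310)),((480,449),(497,393))):
    e=(f(*k,.091)-f(*p,.072))[:2];A.append(np.arctan2(e@Y,e@X));print(A[-1],np.linalg.norm(e))
o=get_obs();print(abs(o["qvel"]).max())
if max(map(abs,A))<.15: print(close_job())
E
```

```text
-0.008086541874532893 0.02970432595919933
0.05089746338988742 0.02974681615894272
0.07454430849078396
the job is handed in; nothing more can be done
None
```

The job is handed in, at about 13 of the 61 s: the lid is shut with its top level at about 62 mm, the wings measured −0.01 rad (left) and 0.05 rad (right) against the 0.26 limit, and the timer and bottle look undisturbed in the last pictures; no verdict was returned.

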